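Bring the bare quarter of the plaque round to the wrist rest

ROBOT

A 6-joint arm with a two-finger parallel gripper is mounted at the origin on the work surface. World frame = base frame: x ahead of the robot, y to its left, z up, the work surface at z = 0. Lengths are in mm, angles in degrees, forces in N, time in s.
With the tool pointing down it reaches from about 350 to 850 mm from the base axis. Payload 8.1 kg.
Tool frame: the origin (TCP) lies midway between the tips of the shut fingers; the grasp point (between the pads) lies grip_depth behind it (grip_depth is the distance from the TCP to the grasp point, in mm); z points along the fingers, y is the line along which they close (so a half turn about z gives the same grasp; the last joint's range is limited). The gripper opens to 85 mm and grips with 20 to 120 N. Pads are 22 mm wide; open, the fingers measure 114 mm over their backs; the gripper's body (76 mm by 85 mm) begins 54 mm behind the grasp point. The pads swing forward as they close: fully open they stand 13 mm farther back than shut.
Start: joints at [69.821, 7.471, 85.268, -0, 87.261, -4.893], TCP at [158.165, 578.782, 231.292] pointing down, gripper open.
Joint ranges: [-169.43, 169.43], [-51.17, 129.36], [1.28, 143.12], [-76.62, 256.62], [0, 156.53], [-152.29, 152.29]. Speed limits (degrees/s): [136.94, 136.94, 159.86, 180, 180, 180].

INTERFACE

Orientations are given as [roll, pitch, yaw] about the fixed x, y, z axes, in that order (R = Rz(yaw) Ry(pitch) Rx(roll)).
In Python, from bench import sense, snapshot, hand_in, grip_depth gives the robot as it stands. The module is installed in compiled form; this text tells all that it offers.
- The arm moves only by the tool apply_moves, never from a script. Its argument "series" is text: rows parted by semicolons, each of 5 numbers parted by spaces: the shift along the tool's x, y, z each as a share of 0.3 m, from -1 to 1, then the turn about the tool's z as a share of 2 rad, from -1 to 1, then the gripper's target within -1 to 1 (shut at 1, half-way at 0, fully open at -1). In form: tx ty tz twist gripper; .... A call has 1 to 5 rows; each row shifts and turns the commanded pose from where the row before left it, along the tool's axes as they then stand; what a row does not reach is not made up. A row lasts 1/12 s, in which the tool goes at most 41.7 mm and 7.16 degrees, less where a joint would pass 70% of its speed; a pose out of reach is approached as far as the arm can. A call with a number of a shift or a turn outside -1 to 1 is refused whole. A call with a gripper value outside its range is refused whole. The fingers move at their own pace and stop on an object; "squeeze" is the grip in N (left out, the last holds). Time passes only in rows, so rows that do not move let the fingers close. It gives the time, the measured TCP pose, the force, the opening and the grip force at its end, in the units of the state.
- sense(): the state, without advancing time (a new reading comes with each control period).
- snapshot(name): name is "scene" or "top" or "wrist"; returns a dict with "frame" (420x560x3 uint8, blue, green, red), "depth" (420x560 float32, mm along the optical axis (not along the pixel's ray), 0 where there is no reading), "intrinsics" (3x3 intrinsics, pixels), "dist" ([k1, k2, p1, p2, k3] as OpenCV has them; the pictures are not rectified), "extrinsics" (4x4, takes a point from camera to world coordinates); the wrist camera has in their place "tool_from_camera" (4x4, takes a point from camera to tool coordinates, whose origin is the TCP and whose axes are the flange's). Camera axes: x right, y down, z forward; pixel columns grow to the right and rows downward; lengths in mm; the calibration is good to about 2 mm. A picture is of the moment at which its call begins: read the wrist's pose just before it.
- hand_in(): hands the job in; it is judged then, once.
The state is a dict: "time": time; "joint_pos": joint angles; "qd": joint speeds; "joint_efforts": joint torques, N m; "tool_pos": TCP position; "tcp_rot": TCP orientation; "ft_force": force on the tool from outside, world axes, zero at the start; "wrist_torque": the same for the moment, N m; "finger_gap": finger opening in mm; "grip_force": force on a finger pad.
Only numpy, scipy, OpenCV 4.12 (cv2) and the standard library are available. Lean on these libraries where they do the work, as an engineer would, in place of code of your own. Each camera call takes 0.05 s, during which the arm holds its last target. There are 200 camera calls.

TASK

The round plaster plaque on the blue banding wheel has wet slip flowers on three quarters and one quarter still bare. With a fingertip, push on the wheel's projecting arms to turn the wheel gently, without spinning it, until the middle of the bare quarter squarely faces the wooden wrist rest; leave it standing still there. Nothing is to be gripped or lifted: do not touch the plaque, keep it centred on the wheel, and leave the wrist rest and the other things on the bench where they are.

Things in the scene. Friction and masses are not known exactly. Their poses are not given: they have to be found in the camera images.
- whirler: Stand of the blue banding wheel, fixed to the bench; its position on the bench varies. Origin: centre of its underside on the bench, on the wheel's vertical axis. Base disc 180 mm diameter and 8 mm thick, column 38 mm diameter. Its +x axis points from the wheel's axis to the wrist rest (the same as the heading to wrist_rest).
- turn (a joint): Angle of the turning head about the vertical axis relative to the stand, rad, growing counter-clockwise seen from above. It turns freely either way with no stop, with slight bearing drag (about 0.12 N m, that is about 1 N at 120 mm), and stops almost at once when the finger stops.
- head (a point): Blue turning head: disc 156 mm diameter, 13 mm thick, top 130 mm above the bench, with four straight bare arms along this frame's +x, +y, -x, -y axes. Each arm reaches 155 mm from the axis, 18 mm wide, 14 mm thick (116 to 130 mm above the bench), flat black pad at its tip. Point: on the axis at the disc's top face.
- plaque: White round plaster plaque, 130 mm diameter, 25 mm thick, about 0.4 kg, lying loose and centred on the head, so that it turns with it by friction; top at 155 mm above the bench. Brown slip flowers on three quarters of its top; the bare quarter is centred on its own +x axis. Origin: centre of its underside.
- bare_quarter (a point): Point on the plaque's top in the middle of the bare quarter, 50 mm from the plaque's centre.
- wrist_rest: Decorator's wrist rest: a loose wooden bridge of 0.9 kg on two legs beside the wheel. Beam 300 mm long (its y axis), 62 mm wide (its x axis), top 165 mm above the bench. It stands square to the wheel with its -x side facing the wheel's axis, its middle 205 mm from that axis. Origin: under the middle of the beam, on the bench.
- trailer: Red rubber slip trailer with black nozzle standing on the bench near the wheel, 72 mm diameter, 143 mm tall. Origin: centre of underside. Bystander.
- sponge: Yellow sponge block 120 x 75 x 42 mm on the left of the bench. Origin: centre of underside. Bystander.
- slip_jar: Amber jar with white lid, 62 mm diameter, 75 mm tall, near the wheel. Origin: centre of underside. Bystander.
- stylus: Blue stylus with steel tip, 185 mm long, 9 mm thick, lying on the bench under the wrist rest. Origin: under the middle of the blue handle. Bystander.
- trailer2: Second red slip trailer, same size, standing on the left of the bench nearer the robot. Bystander.
- done_plaque: Finished plaque, 130 mm diameter, 25 mm thick, lying on the right of the bench. Bystander.
- blank_plaque: Blank plaque of the same size, lying on the right of the bench nearer the robot. Bystander.
Mind the look-alikes: they are no part of the job. Leave any black or turquoise look-alike of the plaque alone.

How it is judged:
By the outcome, as a careful person would: the job done as asked, in the order asked, and still so for the second after the job is handed in, with the robot touching nothing.
It also fails if it takes over 67 s, if anything falls off the work surface, if the arm or the gripper's body presses on something with over 40 N, if the wrist force passes 120 N, or if a joint passes its speed limit or range.

## Working session

There is one attempt and no reset: what is moved stays moved. The work goes in short steps, Python scripts to look and compute and a tool call to move; the robot and the scene stay as the last step left them, time stands still between calls to the robot, and variables do not carry over. Pictures are saved under pics/ and viewed, at most 10 in all, crops included, and the job is handed in when it is done.

Besides the shell and the picture viewer there is one more tool, called after "Emit:" by a JSON object that holds its "method" and its "body", one argument or row to a line. apply_moves: Moves the arm, as the interface text tells. Its arguments: {"type":"object","properties":{"series":{"type":"string"},"squeeze":{"type":"number"}},"required":["series"]}

```bash
mkdir -p pics
cat > h.py <<'E'
import numpy as np, cv2
from bench import sense, snapshot, hand_in, grip_depth
def ray(s,uv,z):
    p=cv2.undistortPoints(np.array(uv,float).reshape(-1,1,2),s["intrinsics"],s["dist"]).reshape(-1,2)
    E=s["extrinsics"]; d=np.c_[p,np.ones(len(p))]@E[:3,:3].T; o=E[:3,3]
    return o+d*((z-o[2])/d[:,2])[:,None]
E
python3 - <<'E'
from h import *
print(sense()["time"],sense()["tcp_rot"],grip_depth)
for n in("scene","top"):
    s=snapshot(n); cv2.imwrite(f"pics/{n}0.png",s["frame"]); np.save(n+".npy",s,allow_pickle=True); print(n,s["extrinsics"].round(2).tolist())
E
```

```text
0.0 [-1.79890482e+02 -1.02680157e-02  1.64713985e+02] 18.700000000000003
scene [[-0.62, 0.51, -0.59, 1351.71], [0.78, 0.4, -0.48, 637.5], [-0.01, -0.76, -0.65, 989.33], [0.0, 0.0, 0.0, 1.0]]
top [[0.03, -0.99, 0.1, 435.66], [-1.0, -0.03, -0.0, -3.35], [0.01, -0.1, -0.99, 1671.6], [0.0, 0.0, 0.0, 1.0]]
```

View pics/top0.png

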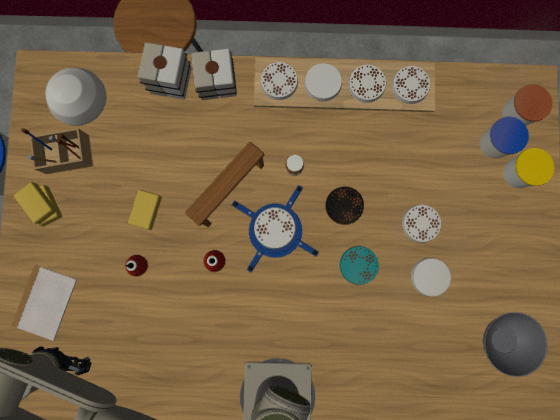

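View pics/scene0.png

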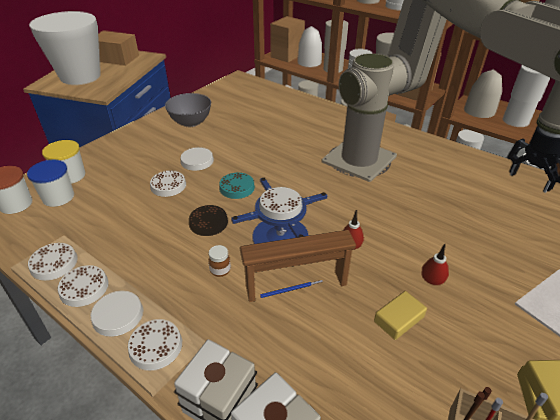

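The top view shows the blue wheel near (275,229) with the flowered white plaque on it. The wrist rest is at (225,184), the jar at (295,163) and a trailer at (214,260). Black (345,205) and turquoise (359,265) look-alikes lie beside the wheel, and white ones at (422,223) and (431,277). Only the white plaque on the blue head fits, so I'll enlarge it to confirm and measure it.

```bash
cat > m.py <<'E'
from h import *
def measure(s,name,verbose=True):
    f=s["frame"]; hsv=cv2.cvtColor(f,cv2.COLOR_BGR2HSV)
    c0=np.array([275,229]); yy,xx=np.mgrid[:420,:560]
    near=np.hypot(xx-c0[0],yy-c0[1])
    blue=cv2.inRange(hsv,(105,120,50),(125,255,255))>0
    # plaque: white, in blue disc
    pm=((hsv[...,1]<60)&(hsv[...,2]>120)&(near<30)).astype(np.uint8)
    cs=max(cv2.findContours(pm,cv2.RETR_EXTERNAL,cv2.CHAIN_APPROX_NONE)[0],key=cv2.contourArea)
    hull=cv2.convexHull(cs); P=ray(s,hull.reshape(-1,2),155)
    cc,rr=cv2.minEnclosingCircle(P[:,:2].astype(np.float32)); e=cv2.fitEllipse(hull)
    pc=ray(s,[e[0]],155)[0]; print("plaque",np.round(cc,1),rr,"ell",pc.round(1))
    ins=cv2.drawContours(np.zeros((420,560),np.uint8),[hull],-1,1,-1)
    ins=cv2.erode(ins,np.ones((3,3)))>0
    # flower darkness-weighted
    br=ins&(hsv[...,1]>60)
    v,u=np.nonzero(br); Q=ray(s,np.c_[u,v],155)[:,:2]-pc[:2]
    w=hsv[...,1][br].astype(float); m=(Q*w[:,None]).sum(0)/w.sum()
    a=np.degrees(np.arctan2(Q[:,1],Q[:,0]))
    h=np.histogram(a,bins=np.arange(-180,181,15),weights=w)[0]
    print("bare dir",np.degrees(np.arctan2(-m[1],-m[0])),"hist",(h/100).round().astype(int).tolist())
    # arms: blue pixels outside disc
    v,u=np.nonzero(blue&(near<62)); B=ray(s,np.c_[u,v],130)[:,:2]-pc[:2]; r=np.hypot(*B.T)
    k=(r>95)&(r<150); an=np.arctan2(B[k,1],B[k,0]); z=np.exp(4j*an).mean()
    h=np.histogram(np.degrees(an),bins=np.arange(-180,181,10))[0]
    print("arm angle mod90",np.degrees(np.angle(z))/4,abs(z),h.tolist(), "mean",B[k].mean(0).round(1))
    wm=cv2.inRange(hsv,(3,90,20),(16,255,140)); wm[(near>95)|(near<28)]=0
    cs=max(cv2.findContours(wm,cv2.RETR_EXTERNAL,cv2.CHAIN_APPROX_NONE)[0],key=cv2.contourArea)
    R=cv2.minAreaRect(ray(s,cs.reshape(-1,2),165)[:,:2].astype(np.float32)); 
    d=np.array(R[0])-pc[:2]; print("rest",R,"dir",np.degrees(np.arctan2(*d[::-1])),np.hypot(*d))
    return pc
if __name__=="__main__":
    s=np.load("top.npy",allow_pickle=True).item(); measure(s,"top")
    cv2.imwrite("pics/crop0.png",cv2.resize(s["frame"][130:290,170:370],None,fx=3.75,fy=3.75,interpolation=cv2.INTER_CUBIC))
    for n,uv,z in(("jar",(295,163),75),("trailer",(211,261),143),("black",(345,205),25),("turq",(359,265),25)): print(n,ray(s,[uv],z).round())
E
python3 m.py
```

```text
plaque [540.2  20.8] 62.09583282470703 ell [540.   21.1 155. ]
bare dir -172.88096239823474 hist [0, 0, 0, 0, 2, 8, 11, 7, 1, 1, 2, 8, 12, 9, 3, 0, 1, 8, 13, 7, 2, 0, 0, 0]
arm angle mod90 -29.583815914074783 0.9870703399103727 [0, 0, 0, 0, 0, 30, 46, 0, 0, 0, 0, 0, 0, 0, 35, 35, 0, 0, 0, 0, 0, 0, 0, 40, 37, 0, 0, 0, 0, 0, 0, 0, 29, 45, 0, 0] mean [-0.9  0.5]
rest ((663.4835205078125, 168.75254821777344), (86.53761291503906, 300.1961669921875), 49.90203857421875) dir 50.09895631121728 192.45327107811303
jar [[758. -39.  75.]]
trailer [[433. 211. 143.]]
black [[ 631. -211.   25.]]
turq [[ 433. -260.   25.]]
```

View pics/crop0.png

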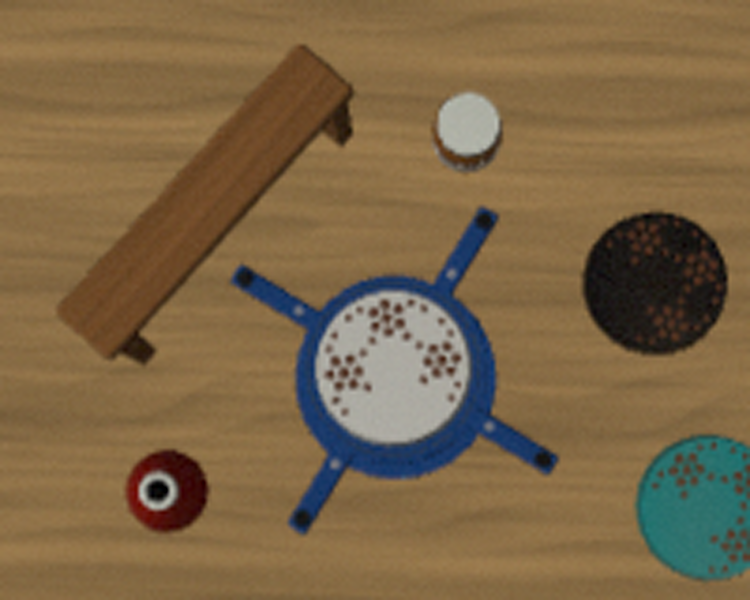

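Bare quarter faces about -173° and the rest about 50°, so the wheel needs about 137° clockwise. I'll push the arm at -29.6° from its counter-clockwise side, since that sweep stays clear of the rest. First I travel at z 231 with the fingers shut.

Emit:
{"method": "apply_moves", "body": {
  "series": "-0.107 -0.073 0 0 1;-0.107 -0.073 0 0 1;-0.107 -0.073 0 0 1;-0.107 -0.073 0 0 1;-0.107 -0.073 0 0 1"
}}

```text
time: 0.52
tool_pos: [284.6, 429.2, 230.8]
tcp_rot: [-180.0, -0.0, 164.8]
ft_force: [0.8, 0.5, 0.2]
finger_gap: 25.6
grip_force: 0.0
```

Emit:
{"method": "apply_moves", "body": {
  "series": "-0.107 -0.073 0 0 1;-0.107 -0.073 0 0 1;-0.107 -0.073 0 0 1;-0.107 -0.073 0 0 1;-0.107 -0.073 0 0 1"
}}

```text
time: 0.93
tool_pos: [410.7, 281.2, 231.0]
tcp_rot: [-180.0, -0.0, 164.7]
ft_force: [0.9, 1.5, 0.6]
finger_gap: -0.3
grip_force: 0.0
```

Emit:
{"method": "apply_moves", "body": {
  "series": "-0.107 -0.073 0 0 1;-0.107 -0.073 0 0 1;-0.107 -0.073 0 0 1;-0.107 -0.073 0 0 1;-0.107 -0.073 0 0 1"
}}

```text
time: 1.35
tool_pos: [536.7, 133.2, 230.9]
tcp_rot: [-180.0, -0.0, 164.7]
ft_force: [0.2, 0.4, 0.2]
finger_gap: 0.1
grip_force: 0.0
```

Emit:
{"method": "apply_moves", "body": {
  "series": "-0.107 -0.073 0 0 1;-0.107 -0.073 0 0 1;-0.107 -0.073 0 0 1;-0.107 -0.073 0 0 1;0 0 0 0 1"
}}

```text
time: 1.77
tool_pos: [639.1, 10.6, 229.1]
tcp_rot: [-179.9, -0.0, 164.4]
ft_force: [1.1, 0.3, 0.6]
finger_gap: 0.4
grip_force: 0.0
```

Emit:
{"method": "apply_moves", "body": {
  "series": "-0.104 -0.014 0 -0.046 1;0 0 0 0 1;0 0 0.1 0 1;0 0 0.1 0 1;0 0 0 0 1"
}}

```text
time: 2.18
tool_pos: [661.8, 4.7, 163.5]
tcp_rot: [-179.9, -0.6, 169.9]
ft_force: [-1.8, -0.0, -1.8]
finger_gap: -0.3
grip_force: 0.0
```

Run:
```python
from m import *
s=snapshot("top"); cv2.imwrite("pics/t1.png",s["frame"])
st=sense(); print(st["tool_pos"],st["tcp_rot"])
w=snapshot("wrist"); cv2.imwrite("pics/w1.png",w["frame"]); np.save("w1.npy",w,allow_pickle=True)
```

```text
[662.64399189   4.73197944 166.66026136] [-179.9486027    -0.49335196  169.96593934]
```

View pics/w1.png

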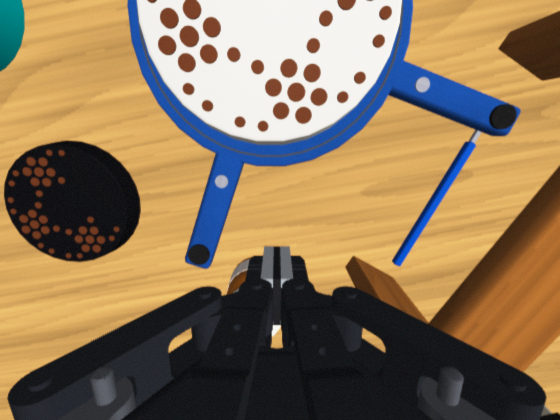

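The wrist view shows the shut fingertips at (278,260), in the gap to the right of the target arm, whose tip is at (200,250). The path down is clear, so I'll lower now.

Emit:
{"method": "apply_moves", "body": {
  "series": "-0.02 0 0.09 0 1;0 0 0.08 0 1;0 0 0 0 1;0 0 0 0 1"
}}

```text
time: 2.62
tool_pos: [671.4, 3.5, 121.1]
tcp_rot: [-180.0, -0.1, 170.0]
ft_force: [1.2, -1.2, 1.4]
finger_gap: 0.1
grip_force: 0.0
```

Emit:
{"method": "apply_moves", "body": {
  "series": "0 -0.015 0.02 0 1;0.0006 -0.023 0 0.026 1;0.0006 -0.023 0 0.026 1;0.0006 -0.023 0 0.026 1;0.0006 -0.023 0 0.026 1"
}}

```text
time: 3.03
tool_pos: [664.8, -28.2, 117.3]
tcp_rot: [179.9, 0.2, 157.9]
ft_force: [0.3, 0.8, -0.5]
finger_gap: 0.3
grip_force: 0.7
```

Emit:
{"method": "apply_moves", "body": {
  "series": "0.0006 -0.023 0 0.026 1;0.0006 -0.023 0 0.026 1;0.0006 -0.023 0 0.026 1;0.0006 -0.023 0 0.026 1;0.0006 -0.023 0 0.026 1"
}}

```text
time: 3.45
tool_pos: [647.9, -58.3, 117.3]
tcp_rot: [179.9, 0.2, 143.0]
ft_force: [0.2, 1.2, -0.2]
finger_gap: -0.5
grip_force: 0.5
```

```bash
cat > st.py <<'E'
from m import *
st=sense(); d=np.array(st["tool_pos"][:2])-[540,21.1]
print("r",np.hypot(*d),"phi",np.degrees(np.arctan2(d[1],d[0])),"yaw",st["tcp_rot"][2],"z",st["tool_pos"][2],st["joint_pos"][5],st["time"])
measure(snapshot("top"),"")
E
python3 st.py
```

```text
r 133.90229047651837 phi -36.34358052039381 yaw 143.02344695920826 z 117.32666954869067 -62.68650717436247 3.45
plaque [529.2  -9.5] 68.58411407470703 ell [523.3  -6.8 155. ]
bare dir 117.6483778314326 hist [0, 0, 1, 7, 4, 0, 4, 4, 6, 5, 3, 4, 4, 1, 0, 0, 0, 1, 0, 0, 0, 0, 0, 0]
arm angle mod90 44.459048153098614 0.32199316527338245 [0, 0, 0, 0, 0, 0, 0, 0, 0, 0, 0, 0, 0, 0, 24, 24, 0, 0, 0, 0, 10, 18, 74, 24, 20, 23, 21, 20, 11, 53, 32, 0, 0, 0, 0, 0] mean [30.4 73.3]
rest ((663.4765014648438, 168.32925415039062), (89.68560791015625, 300.5154113769531), 50.92472839355469) dir 51.31461617987371 224.323289431933
```

```bash
python3 -c "
from h import *
cv2.imwrite('pics/w2.png',snapshot('wrist')['frame'])"
```

```text
(no output)
```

View pics/w2.png

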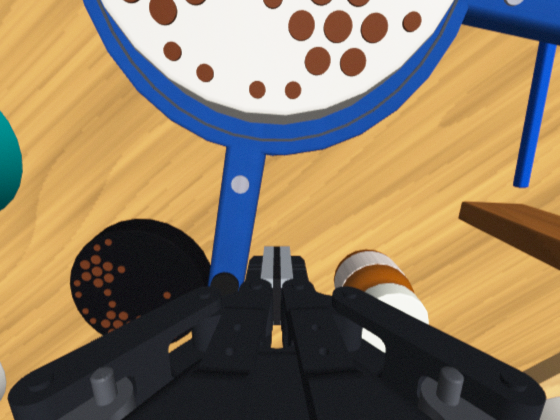

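The fingertip at (275,265) touches the side of the arm near its tip at (225,270), and the wheel follows gently. I'll carry on around, easing inward a little.

Emit:
{"method": "apply_moves", "body": {
  "series": "0.003 -0.023 0 0.026 1;0.003 -0.023 0 0.026 1;0.003 -0.023 0 0.026 1;0.003 -0.023 0 0.026 1;0.003 -0.023 0 0.026 1"
}}

```text
time: 3.97
tool_pos: [621.1, -80.1, 116.5]
tcp_rot: [179.9, 0.2, 128.3]
ft_force: [1.5, -0.5, -0.7]
finger_gap: 0.1
grip_force: 0.6
```

Emit:
{"method": "apply_moves", "body": {
  "series": "0.0006 -0.023 0 0.026 1;0.0006 -0.023 0 0.026 1;0.0006 -0.023 0 0.026 1;0.0006 -0.023 0 0.026 1;0.0006 -0.023 0 0.026 1"
}}

```text
time: 4.38
tool_pos: [591.5, -97.8, 116.5]
tcp_rot: [179.8, 0.1, 113.4]
ft_force: [1.1, -0.3, -0.1]
finger_gap: 0.1
grip_force: 0.6
```

Emit:
{"method": "apply_moves", "body": {
  "series": "0.0006 -0.023 0 0.026 1;0.0006 -0.023 0 0.026 1;0.0006 -0.023 0 0.026 1;0.0006 -0.023 0 0.026 1;0.0006 -0.023 0 0.026 1"
}}

```text
time: 4.8
tool_pos: [558.3, -107.2, 116.4]
tcp_rot: [179.8, 0.1, 98.5]
ft_force: [1.7, -0.1, 0.1]
finger_gap: 0.3
grip_force: 0.5
```

```bash
python3 st.py | head -1
```

```text
r 129.59116101139168 phi -81.86603973995906 yaw 98.45775696633042 z 116.42746006054854 -24.49976358182101 4.8
```

Emit:
{"method": "apply_moves", "body": {
  "series": "0.0006 -0.0227 0 0.026 1;0.0006 -0.0227 0 0.026 1;0.0006 -0.0227 0 0.026 1;0.0006 -0.0227 0 0.026 1;0.0006 -0.0227 0 0.026 1"
}}

```text
time: 5.27
tool_pos: [524.3, -107.7, 116.1]
tcp_rot: [179.8, 0.0, 83.6]
ft_force: [1.4, -0.2, 0.7]
finger_gap: -0.1
grip_force: 0.5
```

Emit:
{"method": "apply_moves", "body": {
  "series": "0.0006 -0.0227 0 0.026 1;0.0006 -0.0227 0 0.026 1;0.0006 -0.0227 0 0.026 1;0.0006 -0.0227 0 0.026 1;0.0006 -0.0227 0 0.026 1"
}}

```text
time: 5.68
tool_pos: [491.4, -99.5, 116.1]
tcp_rot: [179.8, -0.0, 68.7]
ft_force: [0.2, 0.6, 0.3]
finger_gap: 0.0
grip_force: 0.5
```

Emit:
{"method": "apply_moves", "body": {
  "series": "0.0006 -0.0227 0 0.026 1;0.0006 -0.0227 0 0.026 1;0.0006 -0.0227 0 0.026 1;0.0006 -0.0227 0 0.026 1;0.0006 -0.0227 0 0.026 1"
}}

```text
time: 6.1
tool_pos: [461.6, -83.1, 116.0]
tcp_rot: [179.8, -0.1, 53.8]
ft_force: [0.9, -1.1, 0.6]
finger_gap: 0.3
grip_force: 0.5
```

Emit:
{"method": "apply_moves", "body": {
  "series": "0.0006 -0.0227 0 0.026 1;0.0006 -0.0227 0 0.026 1;0.0006 -0.0227 0 0.026 1;0.0006 -0.0227 0 0.026 1;0 0 0 0 1"
}}

```text
time: 6.52
tool_pos: [440.8, -64.2, 115.7]
tcp_rot: [179.9, -0.1, 41.9]
ft_force: [0.3, -0.0, 0.8]
finger_gap: 0.2
grip_force: 0.0
```

```bash
sed -i 's/^measure.*/s=snapshot("top"); cv2.imwrite("pics\/t%.0f.png"%(st["time"]*100),s["frame"]); measure(s,"")/' st.py; python3 st.py
```

```text
r 130.8584186587104 phi -139.30055191132882 yaw 41.91297344647184 z 115.65538544127341 33.18394277930064 6.5167
plaque [537.8  20.1] 64.26168823242188 ell [539.1  20.6 155. ]
bare dir 80.63397417908514 hist [5, 1, 1, 5, 10, 7, 4, 1, 2, 7, 11, 7, 2, 1, 0, 0, 0, 0, 0, 0, 2, 8, 11, 6]
arm angle mod90 30.408632633195705 0.9871982757253154 [0, 0, 0, 0, 0, 0, 0, 0, 0, 0, 0, 29, 46, 0, 0, 0, 0, 0, 0, 0, 34, 36, 0, 0, 0, 0, 0, 0, 0, 35, 40, 0, 0, 0, 0, 0] mean [33.3 19.3]
rest ((663.666748046875, 168.30294799804688), (89.36178588867188, 301.2731018066406), 49.2136116027832) dir 49.87437683723785 193.2225190881529
```

```bash
cat > fine.py <<'E'
from m import *
def fine(s):
    f=s["frame"]; hsv=cv2.cvtColor(f,cv2.COLOR_BGR2HSV)
    v,u=np.mgrid[190:270,235:315]; u=u.ravel();v=v.ravel()
    X=ray(s,np.c_[u,v],155)[:,:2]; H=hsv[v,u].astype(int); 
    c=np.array([540.,21.])
    for _ in range(3):
        k=(np.hypot(*(X-c).T)<60)&(H[:,1]>60)&((H[:,0]<20)|(H[:,0]>170))
        Q=X[k]-c; a=np.arctan2(Q[:,1],Q[:,0]); w=H[k,1]-60.
        z=(w*np.exp(4j*a)).sum()/w.sum(); A=np.degrees(np.angle(z))/4
    # template: radial-histogram symmetric: bare axis is symmetry axis; 1st moment too
    m=-(Q*w[:,None]).sum(0); print("4fold mod90",A,abs(z),"moment",np.degrees(np.arctan2(m[1],m[0])))
    wm=cv2.inRange(hsv,(3,90,45),(16,255,140)); yy,xx=np.mgrid[:420,:560]; wm[np.hypot(xx-225,yy-184)>62]=0
    wm=cv2.morphologyEx(wm,cv2.MORPH_OPEN,np.ones((9,9)))
    cs=max(cv2.findContours(wm,cv2.RETR_EXTERNAL,cv2.CHAIN_APPROX_NONE)[0],key=cv2.contourArea)
    v,u=np.nonzero(cv2.drawContours(np.zeros((420,560),np.uint8),[cs],-1,1,-1)); R=ray(s,np.c_[u,v],165)[:,:2]
    mu=R.mean(0); l,V=np.linalg.eigh(np.cov((R-mu).T)); n=V[:,0]*np.sign(V[:,0]@(mu-c)); d=mu-c
    print("rest sizes",np.sqrt(12*l),"normal",np.degrees(np.arctan2(n[1],n[0])),"dir",np.degrees(np.arctan2(d[1],d[0])),np.hypot(*d),mu)
if __name__=="__main__":
    fine(np.load("top.npy",allow_pickle=True).item()); fine(snapshot("top"))
E
python3 fine.py
```

```text
4fold mod90 7.883606923120528 0.6285556811942199 moment -174.1450554886915
rest sizes [ 62.02682243 290.29875558] normal 50.25907726089963 dir 50.40701321483599 203.66652868670664 [669.80272178 177.94364697]
4fold mod90 -19.211857724664732 0.6061367677490506 moment 70.00143789257694
rest sizes [ 61.50972059 291.63373883] normal 50.26694946464135 dir 50.821145630654506 203.8445929421795 [668.77744726 179.01578133]
```

Emit:
{"method": "apply_moves", "body": {
  "series": "0.0006 -0.0227 0 0.026 1;0.0006 -0.0227 0 0.026 1;0.0006 -0.0227 0 0.026 1;0.0006 -0.0227 0 0.026 1;0 0 0 0 1"
}}

```text
time: 7.03
tool_pos: [424.6, -42.4, 114.8]
tcp_rot: [180.0, -0.0, 30.0]
ft_force: [0.2, -0.1, 0.9]
finger_gap: 0.1
grip_force: 0.0
```

Emit:
{"method": "apply_moves", "body": {
  "series": "0 0.03 0 0 1;0 0 -0.12 0 1;0 0 -0.12 0 1;0 0 -0.12 0 1;0 0 0 0 1"
}}

```text
time: 7.45
tool_pos: [433.1, -52.4, 230.6]
tcp_rot: [179.5, -0.5, 30.1]
ft_force: [1.8, -0.7, 1.3]
finger_gap: 0.0
grip_force: 0.0
```

```bash
cat > wr.py <<'E'
from m import *
from scipy.spatial.transform import Rotation
def wrist(name=None):
    st=sense(); w=snapshot("wrist")
    T=np.eye(4); T[:3,:3]=Rotation.from_euler("xyz",st["tcp_rot"],degrees=True).as_matrix(); T[:3,3]=st["tool_pos"]
    w["extrinsics"]=T@w["tool_from_camera"]
    if name: cv2.imwrite(f"pics/{name}.png",w["frame"])
    return w
E
python3 - <<'E'
from wr import *
w=wrist("w3"); print(w["tool_from_camera"].round(2).tolist(),w["intrinsics"].tolist(),sense()["tool_pos"],sense()["tcp_rot"])
import fine; s=snapshot("top"); fine.fine(s); measure(s,"")
E
```

```text
[[0.0, -0.96, -0.28, 69.03], [1.0, 0.0, -0.0, 1.22], [0.0, -0.28, 0.96, -142.37], [0.0, 0.0, 0.0, 1.0]] [[290.27855456809976, 0.0, 276.4343588262801], [0.0, 290.27855456809976, 210.00292703606274], [0.0, 0.0, 1.0]] [432.11309533 -52.1148174  227.34048862] [179.63383657  -0.36027061  30.10755235]
4fold mod90 -29.91833207939114 0.6321604337995566 moment 58.750641440592126
rest sizes [ 62.12496473 289.8099637 ] normal 50.197276891535964 dir 50.52252475969708 203.92816819047113 [669.65239471 178.40697039]
plaque [540.4  21.2] 62.0111083984375 ell [540.3  21.4 155. ]
bare dir 64.96936428378335 hist [2, 1, 0, 11, 10, 2, 1, 2, 5, 13, 8, 3, 1, 0, 0, 0, 0, 0, 0, 2, 4, 11, 9, 3]
arm angle mod90 18.5899688702611 0.9879615906635166 [0, 1, 0, 0, 0, 0, 0, 0, 0, 0, 46, 24, 0, 0, 0, 0, 0, 0, 0, 51, 17, 0, 0, 0, 0, 0, 0, 0, 46, 30, 0, 0, 0, 0, 0, 0] mean [33.6 14.9]
rest ((665.9044189453125, 170.6964111328125), (88.48942565917969, 300.3228454589844), 49.9085807800293) dir 49.94200132220574 195.11097777330016
```

View pics/w3.png

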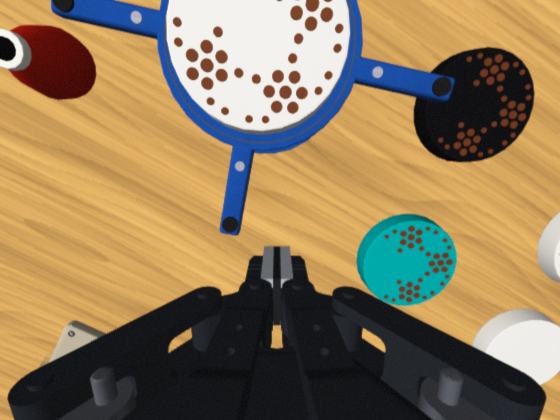

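The wrist view shows the pushed arm free at (235,195) and the plaque cut off at the top edge. I'll rise and move forward so the whole plaque is in view for an accurate angle.

Emit:
{"method": "apply_moves", "body": {
  "series": "0 0 -0.1 0 1;0 0 -0.1 0 1;0.1 0 0 0 1;0.1 0 0 0 1;0 0 0 0 1"
}}

```text
time: 7.97
tool_pos: [483.3, -19.3, 280.2]
tcp_rot: [-179.9, 0.0, 30.1]
ft_force: [0.2, -0.7, 0.5]
finger_gap: -0.0
grip_force: 0.0
```

Emit:
{"method": "apply_moves", "body": {
  "series": "0 0 0 0 1;0 0 0 0 1;0 0 0 0 1"
}}

```text
time: 8.22
tool_pos: [480.0, -21.1, 281.3]
tcp_rot: [-180.0, 0.1, 30.0]
ft_force: [0.4, 0.4, 0.9]
finger_gap: 0.2
grip_force: 0.0
```

```bash
cat > wm.py <<'E'
from wr import *
def wm(name=None):
    w=wrist(name); hsv=cv2.cvtColor(w["frame"],cv2.COLOR_BGR2HSV)
    white=((hsv[...,1]<50)&(hsv[...,2]>150)).astype(np.uint8)
    white[250:]=0
    white=cv2.morphologyEx(white,cv2.MORPH_CLOSE,np.ones((5,5)))
    cs=max(cv2.findContours(white,cv2.RETR_EXTERNAL,cv2.CHAIN_APPROX_NONE)[0],key=cv2.contourArea)
    hull=cv2.convexHull(cs); x0,y0,ww,hh=cv2.boundingRect(hull); print("bbox",x0,y0,ww,hh)
    e=cv2.fitEllipse(hull)
    P=ray(w,hull.reshape(-1,2),155)[:,:2].astype(np.float32); mc,mr=cv2.minEnclosingCircle(P)
    A=np.c_[2*P,np.ones(len(P))]; q=np.linalg.lstsq(A,(P**2).sum(1),rcond=None)[0]; c=q[:2]; print("plaque c",c,np.sqrt(q[2]+c@c),"enc",mc,mr)
    ins=cv2.erode(cv2.drawContours(np.zeros((420,560),np.uint8),[hull],-1,255,-1),np.ones((5,5)))
    br=((hsv[...,1]>90)&(ins>0)).astype(np.uint8)
    n,L,S,C=cv2.connectedComponentsWithStats(br)
    k=S[1:,4]>0.4*S[1:,4].max(); Q=ray(w,C[1:][k],155)[:,:2]-c
    r=np.hypot(*Q.T); print("big dots",k.sum())
    lab=cv2.kmeans(Q.astype(np.float32),3,None,(3,50,.1),10,cv2.KMEANS_PP_CENTERS)[1].ravel()
    M=np.array([Q[lab==i].mean(0) for i in range(3)]); a=np.degrees(np.arctan2(M[:,1],M[:,0])); print("clusters",a.round(1),np.hypot(*M.T).round(1),np.bincount(lab))
    A=np.degrees(np.angle(np.exp(4j*np.radians(a)).mean()))/4; print("bare mod90",A, "moment",np.degrees(np.arctan2(*-M.sum(0)[::-1])))
    # arms: blue
    b=cv2.inRange(hsv,(105,120,50),(125,255,255)); b[260:]=0; v,u=np.nonzero(b); B=ray(w,np.c_[u,v],130)[:,:2]-c; r=np.hypot(*B.T); k=(r>90)&(r<135); an=np.arctan2(B[k,1],B[k,0])
    z=np.exp(4j*an).mean(); print("arms",np.degrees(np.angle(z))/4,abs(z),np.histogram(np.degrees(an),bins=np.arange(-180,181,30))[0])
if __name__=="__main__":
    import sys; wm(sys.argv[1])
E
python3 wm.py w4
```

```text
bbox 198 45 139 146
plaque c [538.75418954  21.89348275] 61.4238849255942 enc (538.7180786132812, 21.994312286376953) 61.6717529296875
big dots 23
clusters [ 144.8 -122.7  -29.9] [38.1 40.1 37.9] [8 7 8]
bare mod90 -32.56933676748319 moment 57.009131451744715
arms 18.644107133830662 0.9837366657935299 [557   0   0 724   0   0 303   0   0 818   0   0]
```

View pics/w4.png

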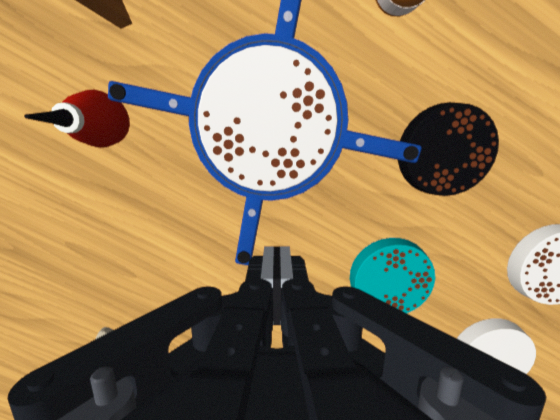

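The full plaque is in view around (268,118). Flowers sit at (228,140), (290,160) and (308,100), and the bare side faces upper-left, toward the rest. The bare heading is 57.4° against 50.2° for the rest, so about 7° more clockwise is needed.

Emit:
{"method": "apply_moves", "body": {
  "series": "-0.1 0 0 0 1;-0.1 0 0 0 1;0 0 0.11 0 1;0 0 0.11 0 1;0 0 0.1 0 1"
}}

```text
time: 8.68
tool_pos: [428.3, -51.3, 185.6]
tcp_rot: [179.9, -0.1, 29.9]
ft_force: [0.2, 0.2, -0.8]
finger_gap: 0.1
grip_force: 0.0
```

Emit:
{"method": "apply_moves", "body": {
  "series": "0 0 0.1 0 1;0 0 0.1 0 1;0 0 0 0 1;0 0 0 0 1"
}}

```text
time: 9.02
tool_pos: [427.1, -50.5, 125.4]
tcp_rot: [-179.9, 0.1, 29.9]
ft_force: [0.7, -0.3, 1.0]
finger_gap: 0.2
grip_force: 0.0
```

```bash
python3 st.py | head -1
```

```text
r 133.6780467264005 phi -147.63236931503283 yaw 29.931788813842616 z 125.37637752579694 46.49557574425738 9.0167
```

Emit:
{"method": "apply_moves", "body": {
  "series": "0.004 -0.02 0.03 0 1;0.002 -0.013 0 0.018 1;0.001 -0.017 0 0.018 1;0.001 -0.017 0 0.018 1;0.001 -0.016 0 0.018 1"
}}

```text
time: 9.48
tool_pos: [420.8, -27.1, 119.2]
tcp_rot: [179.9, -0.2, 21.6]
ft_force: [-0.4, -1.2, -0.1]
finger_gap: 0.2
grip_force: 0.5
```

Emit:
{"method": "apply_moves", "body": {
  "series": "0 0 0 0 1;0 0 0 0 1"
}}

```text
time: 9.65
tool_pos: [420.8, -27.0, 118.8]
tcp_rot: [179.9, -0.1, 21.8]
ft_force: [0.4, 0.4, -0.2]
finger_gap: 0.3
grip_force: 0.0
```

```bash
python3 st.py;python3 fine.py|tail -2
```

```text
r 128.58617724410138 phi -158.02742188317234 yaw 21.808640917898778 z 118.75708093314874 57.54254173443076 9.65
plaque [540.6  21.3] 62.25626754760742 ell [540.   21.1 155. ]
bare dir 53.54589547046247 hist [1, 3, 7, 13, 10, 2, 0, 3, 7, 11, 8, 2, 0, 0, 0, 0, 0, 0, 1, 2, 9, 12, 8, 2]
arm angle mod90 11.849364507101788 0.9884385528496112 [0, 0, 0, 0, 0, 0, 0, 0, 0, 14, 54, 0, 0, 0, 0, 0, 0, 0, 23, 48, 0, 0, 0, 0, 0, 0, 0, 17, 52, 0, 0, 0, 0, 0, 0, 0] mean [39.6  8.6]
rest ((665.5159912109375, 169.13690185546875), (86.00891876220703, 302.805908203125), 49.908470153808594) dir 49.699608130816 194.0534537680445
4fold mod90 -38.065379537137325 0.6032722336521464 moment 59.53897118656894
rest sizes [ 62.0392844  290.06946279] normal 50.15435930460185 dir 50.24908129225435 203.7867675805361 [670.31171954 177.67770228]
```

Back off and check from near.

Emit:
{"method": "apply_moves", "body": {
  "series": "0 0.035 0 0 1;0 0 -0.11 0 1;0 0 -0.11 0 1;0 0 -0.11 0 1;0 0 -0.11 0 1"
}}

```text
time: 10.17
tool_pos: [423.5, -37.7, 250.8]
tcp_rot: [180.0, 0.0, 21.7]
ft_force: [1.2, 0.1, -0.1]
finger_gap: 0.1
grip_force: 0.0
```

Emit:
{"method": "apply_moves", "body": {
  "series": "0 0 -0.1 0 1;0.1 0 0 0 1;0.1 0 0 0 1;0 0 0 0 1;0 0 0 0 1"
}}

```text
time: 10.58
tool_pos: [480.0, -15.1, 278.5]
tcp_rot: [-180.0, 0.1, 21.8]
ft_force: [-1.0, 0.8, -0.4]
finger_gap: 0.0
grip_force: 0.0
```

```bash
python3 wm.py w5; python3 fine.py|tail -2
```

```text
bbox 192 50 140 146
plaque c [538.65755553  21.82872862] 61.43736494102214 enc (538.5840454101562, 21.788124084472656) 61.738399505615234
big dots 26
clusters [-132.   138.2  -34.3] [38.1 38.1 37.2] [ 8  8 10]
bare mod90 -39.393179483088545 moment 45.88078268009297
arms 11.974493669765089 0.9836029697022843 [566   0   0 733   0   0 380   0   0 822   0   0]
4fold mod90 -32.42490544192169 0.8454194731395777 moment 147.58348914328144
rest sizes [ 61.54823396 291.17785689] normal 49.92400985834897 dir 50.26485537267967 203.89288121721157 [670.33641176 177.79517461]
```

View pics/w5.png

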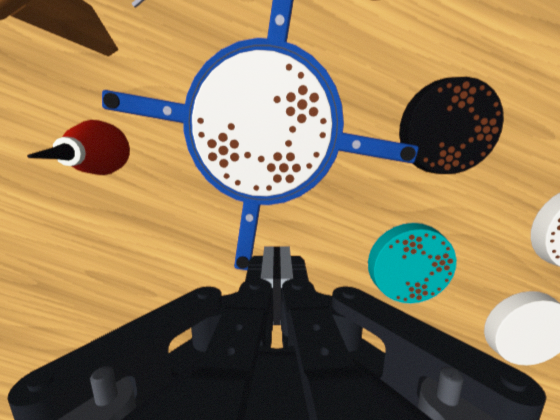

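```bash
sed -i 's/^    k=S\[1:,4\].*/    A_=S[1:,4]; k=A_>=np.sort(A_)[-21]; Q=ray(w,C[1:][k],155)[:,:2]-c/' wm.py; python3 wm.py w6
```

```text
bbox 192 49 140 146
plaque c [538.75722578  21.86967757] 61.47638205943447 enc (538.68603515625, 21.77219581604004) 61.708045959472656
big dots 21
clusters [ -39.2 -129.3  140.9] [40.  40.1 40.2] [7 7 7]
bare mod90 -39.199176635777754 moment 50.48552816911338
arms 11.97259023375283 0.9835599558661396 [566   0   0 732   0   0 359   0   0 821   0   0]
```

With seven dots per flower, the bare heading is 50.8° against 50.1° for the rest. The plaque's centre hasn't moved and the fingers are clear.

```bash
python3 -c "
from bench import *
print(hand_in())"
```

```text
the job is handed in; nothing more can be done
None
```

I turned the wheel about 138° clockwise, so the bare quarter now faces the wrist rest to within about 1° by the camera measurements; the plaque stayed centred, the fingers are clear, and the job is handed in (the call gave no verdict).

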